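Sort mixed board spacers by length with the slot gauge

ROBOT

A 6-joint arm with a two-finger parallel gripper is mounted at the origin on a cart in front of the work surface, level with it; the furniture and walls round the work are solid. World frame = base frame: x ahead of the robot, y to its left, z up, the work surface at z = 0. Lengths are in m, angles in rad, forces in N, time in s.
With the tool pointing down it reaches from about 0.325 to 1 m from the base axis. Payload 5.1 kg.
Tool frame: the origin (TCP) lies on the mounting face of the last link; the fingertips stand 173 mm ahead of it and the grasp point (between the pads) lies 155 mm ahead of it; z points along the fingers, y is the line along which they close (so a half turn about z gives the same grasp; the last joint's range is limited). The gripper opens to 85 mm and grips with 20 to 120 N. Pads are 22 mm wide; open, the fingers measure 114 mm over their backs; the gripper's body (76 mm by 85 mm) begins 54 mm behind the grasp point. The pads swing forward as they close: fully open they stand 13 mm farther back than shut.
Start: joints at [1.169, 0.124, 1.65, -0, 1.367, -0.083], TCP at [0.204, 0.617, 0.405] pointing down, gripper open.
Joint ranges: [-2.61, 2.61], [-1.02, 2.33], [0.03, 2.71], [-1.35, 4.49], [0.32, 2.68], [-2.91, 2.91]. Speed limits (rad/s): [2.57, 2.57, 3.14, 3.14, 3.14, 3.14].

INTERFACE

Orientations are given as [roll, pitch, yaw] about the fixed x, y, z axes, in that order (R = Rz(yaw) Ry(pitch) Rx(roll)).
In Python, from cell import env gives the robot as it stands. The module is installed in compiled form; this text tells all that it offers.
- The arm moves only by the tool step_arm, never from a script. Its argument "plan" is a list of rows, each an object of numbers: "x", "y", "z": the shift along the world's x, y, z each as a share of 0.6 m, from -1 to 1; "twist": the turn about the world's z as a share of pi rad, from -1 to 1; "claw": the opening, from -1 (shut) to 1 (fully open). In form: [{"x": .., "y": .., "z": .., "twist": .., "claw": ..}, ...]. A call has 1 to 12 rows; each row is the pose to reach, as a shift and turn from the pose commanded when the call began, turning the shorter way round; what a row does not reach only later rows make up. A row lasts 1/10 s, in which the tool goes at most 50 mm and 8.59 degrees, less where a joint would pass 70% of its speed; a pose out of reach is approached as far as the arm can. A call with a number of a shift or a turn outside -1 to 1 is refused whole. A call with a gripper value outside its range is refused whole. The fingers move at their own pace and stop on an object; "grip_force" is the grip in N (left out, the last holds). Time passes only in rows, so rows that repeat a pose let the fingers close. It gives the time, the measured TCP pose, the force, the opening and the grip force at its end, in the units of the state.
- env.observe(): the state, without advancing time (a new reading comes with each control period).
- env.camera(name): name is "scene" or "top"; returns a dict with "color" (420x560x3 uint8, red, green, blue), "depth" (420x560 float32, m along the optical axis (not along the pixel's ray), 0 where there is no reading), "fx", "fy", "cx", "cy" (pixels), "rvec" (rotation vector, rad) and "tvec" (3), from world to camera coordinates, as OpenCV has them. Camera axes: x right, y down, z forward; pixel columns grow to the right and rows downward; lengths in m; the calibration is good to about 2 mm. A picture is of the moment at which its call begins.
- env.hand_in(): hands the job in; it is judged then, once.
The state is a dict: "clock": time; "joint_pos": joint angles; "dq": joint speeds; "tau": joint torques, N m; "tool_pos": TCP position; "orientation": TCP orientation; "contact_force": force on the tool from outside, world axes, zero at the start; "wrist_torque": the same for the moment, N m; "finger_gap": finger opening in m; "grasp_force": force on a finger pad.
Only numpy, scipy, OpenCV 4.12 (cv2) and the standard library are available. Lean on these libraries where they do the work, as an engineer would, in place of code of your own. Each camera call takes 0.05 s, during which the arm holds its last target. There are 200 camera calls.

TASK

Short and long board spacers got mixed up, and a wrong one would bend a board: sort the two loose metal spacers by the length gauge, one at a time. Lower the spacer gently, level and lengthwise, into the middle of the gauge's slot and let it rest there a moment without forcing it: if it drops right down to the slot floor it is a short one, lay it in the yellow bin; if it stays up on the slot's edges it is a long one, lay it in the blue bin; then do the other. Leave everything else on the bench where it is.

Things in the scene. Friction and masses are not known exactly. Their poses are not given: they have to be found in the camera images.
- spacer_1: loose round bright-metal threaded spacer lying on the bench left of the small blue vise, 10 mm diameter, about 22 g, ends bevelled 1.3 mm, 40 or 45 mm long: which, is not told, the gauge shows it. Origin at its middle on its axis, 5 mm above what it lies on; x along its length (either way round). It hardly rolls. The vise (fixed, 78 mm high) stands between it and the gauge
- spacer_2: loose round bright-metal threaded spacer lying on the bench left of the small blue vise, 10 mm diameter, about 22 g, ends bevelled 1.3 mm, 40 or 45 mm long: which, is not told, the gauge shows it. Origin at its middle on its axis, 5 mm above what it lies on; x along its length (either way round). It hardly rolls. The vise (fixed, 78 mm high) stands between it and the gauge
- gauge: flat metal length gauge, 96x46x16 mm, right of the vise, does not move; origin under its centre on the bench, x along its slot, z up. A 6 mm base plate carries two steel lands (tops 16 mm over the bench, a yellow mark on each) with the slot between; cheeks guide the spacer's sides only along the last 5 mm at each slot end, elsewhere beside the slot nothing rises above its floor
- gauge_slot (a point): slot floor centre of the gauge, 6 mm over the bench, axes as the gauge. Slot 42 mm long (x), 15 wide, 10 deep, upper edges bevelled 2 mm (mouth 46x19), which leads a part in. Middle 32 mm of its length open right across for the fingers. A 40 mm spacer sinks to the floor (its axis 5 mm over it, top flush); a 45 mm one stops on the end bevels, axis 13 to 15 mm over the floor
- bin_yellow_floor (a point): floor centre of the open yellow plastic bin for short (40 mm) spacers: 85x85 mm outside (89 over the lip), 79x79 inside, 28 high, floor and walls 3 thick, does not move. This point is on top of the floor, 3 mm over the bench, x and y along the walls, z up. The two bins stand one behind the other, right of the gauge; which is nearer changes
- bin_blue_floor (a point): floor centre of the open blue plastic bin for long (45 mm) spacers: 85x85 mm outside (89 over the lip), 79x79 inside, 28 high, floor and walls 3 thick, does not move. This point is on top of the floor, 3 mm over the bench, x and y along the walls, z up. The two bins stand one behind the other, right of the gauge; which is nearer changes
- heatsink: bystander, leave alone: finned aluminium heatsink, 30x40x22 mm, left of the vise at the back; origin under its centre
- interface_board: bystander, leave alone: small green circuit board, 34x52x13 mm, back left; origin under its centre
- relay_spare: bystander, leave alone: grey relay cube, 36x28x38 mm, left; origin under its centre
- side_cutters: bystander, leave alone: red-handled side cutters, 53x154x12 mm, far left; origin under its centre
- tape_black: bystander, leave alone: roll of black tape, 68x73x19 mm, front right of the vise; origin under its centre
- screwdriver_yellow: bystander, leave alone: yellow-handled screwdriver, 24x156x20 mm, behind the gauge; origin under its centre
- solder_spool_small: bystander, leave alone: small solder spool, 50x50x34 mm, right at the back; origin under its centre
- battery_9v: bystander, leave alone: 9 V block battery standing up, 18x26x46 mm, right at the back; origin under its centre

How it is judged:
On the way, in this order (a step that is already met when the one before it is completed fails the run):
1. a first spacer has been tried in the gauge slot (a short one down on the slot floor, a long one stopped on the bevels over the slot) (((x of spacer_1 in the frame of gauge_slot between -0.004 and 0.004 m and y of spacer_1 in the frame of gauge_slot between -0.004 and 0.004 m and angle between the x axis of spacer_1 and the x axis of gauge, either way round below 0.15 rad and z of spacer_1 in the frame of gauge_slot below 0.008 m) or (x of spacer_2 in the frame of gauge_slot between -0.006 and 0.006 m and y of spacer_2 in the frame of gauge_slot between -0.006 and 0.006 m and angle between the x axis of spacer_2 and the x axis of gauge, either way round below 0.15 rad and z of spacer_2 in the frame of gauge_slot between 0.008 and 0.018 m and contact force between spacer_2 and gauge above 0.1 N))), for 0.2 s.
2. with that spacer in its right bin, the other one has been tried in the gauge slot in the same way ((((x of spacer_1 in the frame of gauge_slot between -0.004 and 0.004 m and y of spacer_1 in the frame of gauge_slot between -0.004 and 0.004 m and angle between the x axis of spacer_1 and the x axis of gauge, either way round below 0.15 rad and z of spacer_1 in the frame of gauge_slot below 0.008 m) and (x of spacer_2 in the frame of bin_blue_floor between -0.037 and 0.037 m and y of spacer_2 in the frame of bin_blue_floor between -0.037 and 0.037 m and z of spacer_2 in the frame of bin_blue_floor between 0 and 0.018 m)) or ((x of spacer_2 in the frame of gauge_slot between -0.006 and 0.006 m and y of spacer_2 in the frame of gauge_slot between -0.006 and 0.006 m and angle between the x axis of spacer_2 and the x axis of gauge, either way round below 0.15 rad and z of spacer_2 in the frame of gauge_slot between 0.008 and 0.018 m and contact force between spacer_2 and gauge above 0.1 N) and (x of spacer_1 in the frame of bin_yellow_floor between -0.037 and 0.037 m and y of spacer_1 in the frame of bin_yellow_floor between -0.037 and 0.037 m and z of spacer_1 in the frame of bin_yellow_floor between 0 and 0.018 m)))), for 0.2 s.
At the end, for the whole second after the job is handed in: the short (40 mm) spacer lies at rest in the yellow bin and the long (45 mm) one in the blue bin: its middle inside the walls and less than 18 mm above the bin floor (x of spacer_1 in the frame of bin_yellow_floor between -0.037 and 0.037 m and y of spacer_1 in the frame of bin_yellow_floor between -0.037 and 0.037 m and z of spacer_1 in the frame of bin_yellow_floor between 0 and 0.018 m and x of spacer_2 in the frame of bin_blue_floor between -0.037 and 0.037 m and y of spacer_2 in the frame of bin_blue_floor between -0.037 and 0.037 m and z of spacer_2 in the frame of bin_blue_floor between 0 and 0.018 m and linear speed of each of spacer_1, spacer_2 below 0.02 m/s); the robot touches nothing.
It fails at once if a spacer is forced into the gauge (more than 40 N between them) (contact force between any of spacer_1, spacer_2 and gauge above 40 N).
It fails at once if another thing on the bench is pushed more than 30 mm from its place (distance of any of heatsink, interface_board, relay_spare, side_cutters, tape_black, screwdriver_yellow, solder_spool_small, battery_9v from where it was at the start of the episode above 0.03 m).
It also fails if it takes over 62 s, if anything falls off the work surface, if the arm or the gripper's body presses on something with over 40 N, if the wrist force passes 120 N, or if a joint passes its speed limit or range.

## Working session

There is one attempt and no reset: what is moved stays moved. The work goes in short steps, Python scripts to look and compute and a tool call to move; the robot and the scene stay as the last step left them, time stands still between calls to the robot, and variables do not carry over. Pictures are saved under pics/ and viewed, at most 10 in all, crops included, and the job is handed in when it is done.

Besides the shell and the picture viewer there is one more tool, called as a command line: name --argument value ..., lists and objects as JSON in quotes. step_arm: Moves the arm, as the interface text tells. Shift numbers are shares of 0.6 m and turn numbers shares of pi rad, none past 1 either way. Its arguments: {"type":"object","properties":{"plan":{"type":"array"},"grip_force":{"type":"number"}},"required":["plan"]}

```bash
mkdir -p pics
cat > h.py <<'E'
import numpy as np,cv2
from cell import env
def cam(n):
    c=env.camera(n);R=cv2.Rodrigues(np.array(c["rvec"],float))[0];t=np.array(c["tvec"],float).ravel()
    return c,R,t
def ray(c,R,t,uv,z):
    uv=np.atleast_2d(np.array(uv,float));d=np.c_[(uv[:,0]-c["cx"])/c["fx"],(uv[:,1]-c["cy"])/c["fy"],np.ones(len(uv))]@R
    o=-R.T@t
    return o+d*((z-o[2])/d[:,2])[:,None]
def save(c,n,crop=None,s=1):
    im=c["color"][:,:,::-1]
    if crop: u0,v0,u1,v1=crop; im=im[v0:v1,u0:u1]
    cv2.imwrite("pics/"+n,cv2.resize(im,None,fx=s,fy=s,interpolation=cv2.INTER_CUBIC))
E
python3 - <<'E'
from h import *
for n in("scene","top"):
    c,R,t=cam(n);save(c,n+"0.png",s=1.4);np.savez(n+"0.npz",**c)
    print(n,-R.T@t,c["fx"],ray(c,R,t,[[0,0],[559,0],[0,419],[559,419]],0).round(3).tolist())
s=env.observe();print(s)
E
```

```text
scene [-0.0130598  -0.66979929  1.18757457] 504.88694449023916 [[0.186, 1.667, 0.0], [2.248, 0.341, 0.0], [-0.319, -0.075, 0.0], [0.722, -0.78, 0.0]]
top [0.42860807 0.06246769 1.13301566] 427.0206657663117 [[1.13, 0.836, 0.0], [1.148, -0.733, 0.0], [0.005, 0.751, 0.0], [0.02, -0.669, 0.0]]
{'clock': 0.1, 'joint_pos': array([ 1.16936711e+00,  1.24426625e-01,  1.65153047e+00,  2.96253925e-05,
        1.36748362e+00, -8.25609776e-02]), 'dq': array([ 6.19848454e-04, -1.10955224e-03, -4.84961504e-03,  9.39387017e-04,
        2.87370180e-05, -1.58763644e-05]), 'tau': array([ 2.86948909e-05, -4.24929106e+01, -3.66652787e+01, -1.55904013e-04,
        3.99497178e-03, -1.26820350e-05]), 'tool_pos': array([0.20368263, 0.61702675, 0.40358834]), 'orientation': array([-3.13975328e+00, -1.81309667e-04,  2.82271824e+00]), 'contact_force': array([-0.40371561,  0.05393826,  0.61141149]), 'wrist_torque': array([ 0.02277083,  0.00024127, -0.00903517]), 'grasp_force': 0.0, 'finger_gap': 0.08541281038696669}
```

View pics/top0.png

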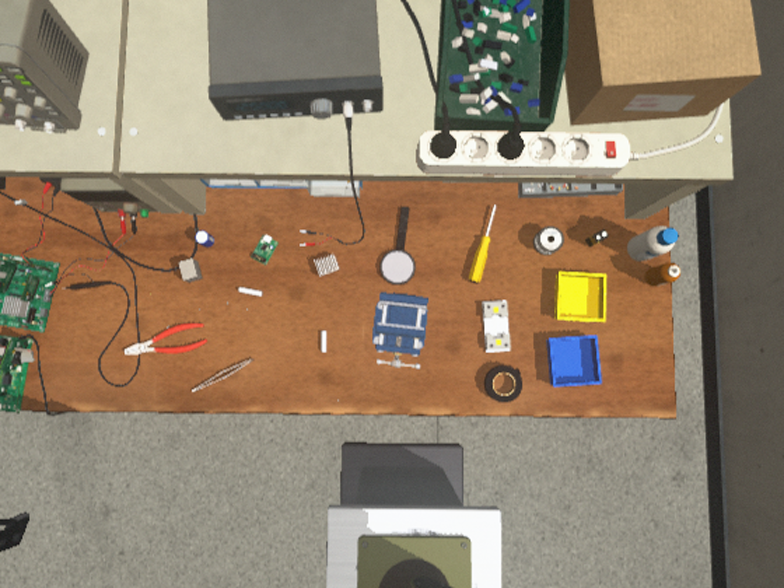

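View pics/scene0.png

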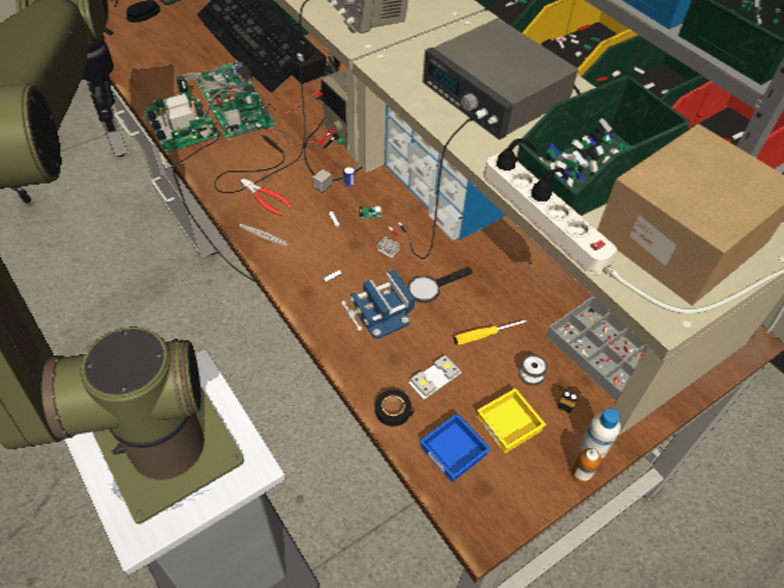

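Top view (1.4× pixels): spacers at (250,292) and (323,341), gauge at (496,326), yellow bin at (582,296), blue bin at (574,361) and vise at (400,325). The scene view shows the same items. Next I measure them.

```bash
cat > m.py <<'E'
from h import *
def blob(c,box,kind):
    u0,v0,u1,v1=box;im=c["color"][v0:v1,u0:u1];hsv=cv2.cvtColor(im,cv2.COLOR_RGB2HSV).astype(int);H,S,V=hsv[...,0],hsv[...,1],hsv[...,2]
    m={"w":(S<70)&(V>120),"y":(H>20)&(H<36)&(S>120)&(V>100),"b":(H>100)&(H<130)&(S>120)&(V>60)}[kind].astype(np.uint8)
    n,l,st,_=cv2.connectedComponentsWithStats(m);out=[]
    for i in range(1,n):
        if st[i,4]>(3 if kind=="y" else 12):
            p=np.argwhere(l==i)[:,::-1].astype(np.float32);r=cv2.minAreaRect(p)
            out.append((st[i,4],p.mean(0)+[u0,v0],cv2.boxPoints(r)+[u0,v0],p+[u0,v0]))
    return sorted(out,key=lambda o:-o[0])
def pose(c,R,t,p,z):
    w=ray(c,R,t,p,z)[:,:2];m=w.mean(0);e,v=np.linalg.eigh(np.cov((w-m).T));a=np.arctan2(v[1,1],v[0,1])
    return m.round(4),round(float(a),3),np.sqrt(12*e[::-1]).round(4)
E
python3 - <<'E'
from m import *
class D(dict):pass
for n,S in (("top",dict(s1=(165,198,195,220,"w",.006),s2=(220,230,242,258,"w",.006),g=(335,205,372,258,"w",.016),gm=(335,205,372,258,"y",.016),Y=(390,185,440,235,"y",.028),B=(385,232,435,282,"b",.028))),
            ("scene",dict(s1=(230,145,248,166,"w",.006),s2=(226,188,248,204,"w",.006),gm=(288,248,335,288,"y",.016),Y=(330,270,400,328,"y",.028),B=(290,285,355,345,"b",.028)))):
    c=dict(np.load(n+"0.npz"));R=cv2.Rodrigues(c["rvec"])[0];t=c["tvec"].ravel()
    for k,(a,b,d,e,kind,z) in S.items():
        for o in blob(c,(a,b,d,e),kind)[:3]:
            print(n,k,o[0],o[1].round(1),*pose(c,R,t,o[3],z), "rect",ray(c,R,t,o[2].mean(0),z)[0,:2].round(4))
c=dict(np.load("top0.npz"));v=[c["color"][v0:v1,u0:u1] for u0,v0,u1,v1 in[(160,190,250,260),(330,205,440,285)]]
a=cv2.resize(v[0],(520,404),interpolation=2);b=cv2.resize(v[1],(556,404),interpolation=2)
cv2.imwrite("pics/crop.png",np.vstack([cv2.resize(v[0],(386,300)),cv2.resize(v[1],(386,281))])[:,:,::-1])
# vise and tall extents from depth
R=cv2.Rodrigues(c["rvec"])[0];t=c["tvec"].ravel();vv,uu=np.mgrid[:420,:560];Z=c["depth"]
P=(np.stack([(uu-c["cx"])/c["fx"]*Z,(vv-c["cy"])/c["fy"]*Z,Z],-1)-t)@R
m=(P[...,2]>.02)&(P[...,2]<.15)&(P[...,0]<.62)&(P[...,0]>.25)&(Z>0)
n,l,st,_=cv2.connectedComponentsWithStats(m.astype(np.uint8))
for i in range(1,n):
    if st[i,4]>20: q=P[l==i];print("obj",q.min(0).round(3),q.max(0).round(3))
E
```

```text
top s1 72 [178.2 207.8] [0.5486 0.3155] 1.362 [0.0463 0.0109] rect [0.5487 0.3153]
top s2 62 [230.5 243.5] [0.4556 0.1747] -3.12 [0.0411 0.0101] rect [0.4556 0.1749]
top g 621 [354.1 232.7] [ 0.4872 -0.1489] -3.072 [0.096  0.0482] rect [ 0.4874 -0.1489]
top gm 10 [355.8 243.9] [ 0.4579 -0.1531] 1.135 [0.0097 0.0074] rect [ 0.4577 -0.1523]
top gm 9 [354. 221.] [ 0.5178 -0.1489] 2.428 [0.008  0.0078] rect [ 0.5178 -0.1489]
top Y 1296 [414.4 211.5] [ 0.5435 -0.3041] 1.904 [0.0957 0.0918] rect [ 0.5435 -0.3039]
top B 1123 [409.2 257.4] [ 0.4246 -0.288 ] -2.991 [0.0897 0.0852] rect [ 0.425  -0.2909]
scene s1 39 [238.3 155.8] [0.5485 0.313 ] 1.381 [0.0504 0.011 ] rect [0.548  0.3126]
scene s2 44 [237.1 196.6] [0.4558 0.1712] -3.104 [0.0416 0.0123] rect [0.4557 0.171 ]
scene gm 11 [319. 261.] [ 0.518  -0.1507] 2.644 [0.0112 0.0085] rect [ 0.518  -0.1507]
scene gm 10 [301.8 273. ] [ 0.4567 -0.1549] 2.753 [0.0096 0.0087] rect [ 0.456  -0.1545]
scene Y 1255 [364.7 299.5] [ 0.5396 -0.3122] -2.472 [0.0982 0.0941] rect [ 0.5389 -0.3113]
scene B 1277 [324.7 318.6] [ 0.422  -0.2969] 1.015 [0.0944 0.0917] rect [ 0.4215 -0.2963]
obj [0.538 0.686 0.02 ] [0.619 0.779 0.068]
obj [ 0.614 -0.438  0.021] [ 0.62  -0.411  0.098]
obj [ 0.578 -0.125  0.02 ] [ 0.618 -0.104  0.025]
obj [0.564 0.408 0.02 ] [0.604 0.444 0.041]
obj [ 0.566 -0.469  0.02 ] [ 0.601 -0.434  0.095]
obj [ 0.496 -0.353  0.02 ] [ 0.589 -0.26   0.033]
obj [0.494 0.71  0.02 ] [0.571 0.768 0.046]
obj [0.524 0.686 0.02 ] [0.545 0.697 0.028]
obj [ 0.407 -0.016  0.03 ] [0.542 0.076 0.083]
obj [0.323 0.695 0.02 ] [0.458 0.771 0.07 ]
obj [ 0.376 -0.34   0.02 ] [ 0.47  -0.244  0.033]
```

View pics/crop.png

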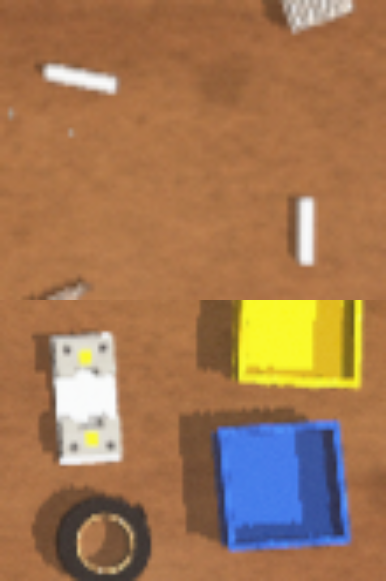

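The crop confirms the poses: gauge centre is about (0.4875,-0.1515) at angle 0.07, spacer 2 about (0.4557,0.173) at 0.03, spacer 1 about (0.5486,0.3143) at 1.37. I start with the spacer nearer the vise.

step_arm --plan '[{"x": 0.42, "y": -0.74, "z": -0.24, "twist": 0.11, "claw": -0.1}, {"x": 0.42, "y": -0.74, "z": -0.24, "twist": 0.11, "claw": -0.1}, {"x": 0.42, "y": -0.74, "z": -0.24, "twist": 0.11, "claw": -0.1}, {"x": 0.42, "y": -0.74, "z": -0.24, "twist": 0.11, "claw": -0.1}, {"x": 0.42, "y": -0.74, "z": -0.24, "twist": 0.11, "claw": -0.1}, {"x": 0.42, "y": -0.74, "z": -0.24, "twist": 0.11, "claw": -0.1}, {"x": 0.42, "y": -0.74, "z": -0.24, "twist": 0.11, "claw": -0.1}, {"x": 0.42, "y": -0.74, "z": -0.24, "twist": 0.11, "claw": -0.1}, {"x": 0.42, "y": -0.74, "z": -0.24, "twist": 0.11, "claw": -0.1}, {"x": 0.42, "y": -0.74, "z": -0.24, "twist": 0.11, "claw": -0.1}, {"x": 0.42, "y": -0.74, "z": -0.24, "twist": 0.11, "claw": -0.1}, {"x": 0.42, "y": -0.74, "z": -0.24, "twist": 0.11, "claw": -0.1}]' --grip_force 20

```text
clock: 1.3
tool_pos: [0.4563, 0.1703, 0.259]
orientation: [-3.14, -0.003, -3.12]
contact_force: [0.0, 0.3, 0.5]
finger_gap: 0.0384
grasp_force: 0.0
```

step_arm --plan '[{"x": 0, "y": 0, "z": -0.06, "twist": 0, "claw": -0.1}, {"x": 0, "y": 0, "z": -0.11, "twist": 0, "claw": -0.1}, {"x": 0, "y": 0, "z": -0.13, "twist": 0, "claw": -0.1}, {"x": 0, "y": 0, "z": -0.142, "twist": 0, "claw": -0.1}, {"x": 0, "y": 0, "z": -0.142, "twist": 0, "claw": -0.1}, {"x": 0, "y": 0, "z": -0.142, "twist": 0, "claw": -0.1}]'

```text
clock: 1.9
tool_pos: [0.4564, 0.1737, 0.1768]
orientation: [3.141, 0.002, -3.114]
contact_force: [1.3, 0.6, 0.2]
finger_gap: 0.0384
grasp_force: 0.0
```

Run:
```python
from h import *
c,R,t=cam("scene");save(c,"g1.png",(180,130,320,235),5)
print(env.observe()["tool_pos"],env.observe()["contact_force"])
```

```text
[0.45650624 0.17365641 0.1770159 ] [0.10744047 0.25387501 0.02120532]
```

View pics/g1.png

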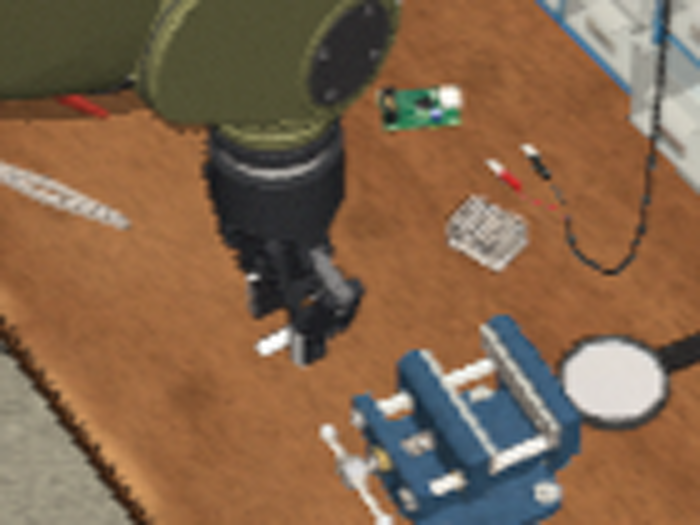

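The spacer is between the fingers, around crop pixel (275,343). Close and lift.

step_arm --plan '[{"x": 0, "y": 0, "z": 0, "twist": 0, "claw": -1}, {"x": 0, "y": 0, "z": 0, "twist": 0, "claw": -1}, {"x": 0, "y": 0, "z": 0, "twist": 0, "claw": -1}, {"x": 0, "y": 0, "z": 0, "twist": 0, "claw": -1}, {"x": 0, "y": 0, "z": 0, "twist": 0, "claw": -1}, {"x": 0, "y": 0, "z": 0.02, "twist": 0, "claw": -1}, {"x": 0, "y": 0, "z": 0.08, "twist": 0, "claw": -1}, {"x": 0, "y": 0, "z": 0.16, "twist": 0, "claw": -1}, {"x": 0, "y": 0, "z": 0.24, "twist": 0, "claw": -1}, {"x": 0, "y": 0, "z": 0.24, "twist": 0, "claw": -1}]' --grip_force 30

```text
clock: 2.95
tool_pos: [0.4579, 0.1738, 0.3284]
orientation: [3.138, 0.015, -3.115]
contact_force: [-0.2, 0.4, -0.2]
finger_gap: 0.0084
grasp_force: 30.5
```

Run:
```python
from m import *
print(env.observe()["tool_pos"],env.observe()["orientation"])
c,R,t=cam("scene");save(c,"g2.png",(180,90,320,195),5)
```

```text
[0.45791918 0.17380278 0.32838632] [ 3.13823268  0.01498694 -3.11477561]
```

View pics/g2.png

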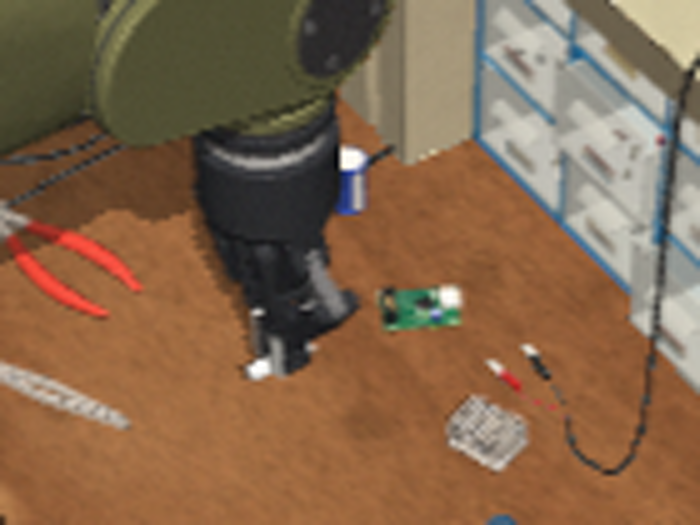

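Held: the spacer tip shows at crop (258,368). Carry it over the vise to above the gauge.

step_arm --plan '[{"x": 0.054, "y": -0.54, "z": 0, "twist": 0.014, "claw": -1}, {"x": 0.054, "y": -0.54, "z": 0, "twist": 0.014, "claw": -1}, {"x": 0.054, "y": -0.54, "z": 0, "twist": 0.014, "claw": -1}, {"x": 0.054, "y": -0.54, "z": 0, "twist": 0.014, "claw": -1}, {"x": 0.054, "y": -0.54, "z": 0, "twist": 0.014, "claw": -1}, {"x": 0.054, "y": -0.54, "z": 0, "twist": 0.014, "claw": -1}, {"x": 0.054, "y": -0.54, "z": 0, "twist": 0.014, "claw": -1}, {"x": 0.054, "y": -0.54, "z": -0.06, "twist": 0.014, "claw": -1}, {"x": 0.054, "y": -0.54, "z": -0.12, "twist": 0.014, "claw": -1}, {"x": 0.054, "y": -0.54, "z": -0.18, "twist": 0.014, "claw": -1}, {"x": 0.054, "y": -0.54, "z": -0.18, "twist": 0.014, "claw": -1}, {"x": 0.054, "y": -0.54, "z": -0.18, "twist": 0.014, "claw": -1}]'

```text
clock: 4.2
tool_pos: [0.4876, -0.1505, 0.2106]
orientation: [3.14, -0.003, -3.071]
contact_force: [1.0, -0.4, 1.2]
finger_gap: 0.0086
grasp_force: 30.5
```

Run:
```python
from m import *
s=env.observe();print(s["tool_pos"],s["orientation"])
c,R,t=cam("scene");save(c,"g3.png",(260,210,360,285),7);np.savez("g3.npz",**c)
s=env.observe();print(s["tool_pos"],s["orientation"])
```

```text
[ 0.48756081 -0.15050017  0.21055555] [ 3.14012394e+00 -2.89248635e-03 -3.07080172e+00]
[ 0.48846439 -0.15084476  0.2123291 ] [-3.14130302e+00  5.12988704e-04 -3.07071962e+00]
```

View pics/g3.png

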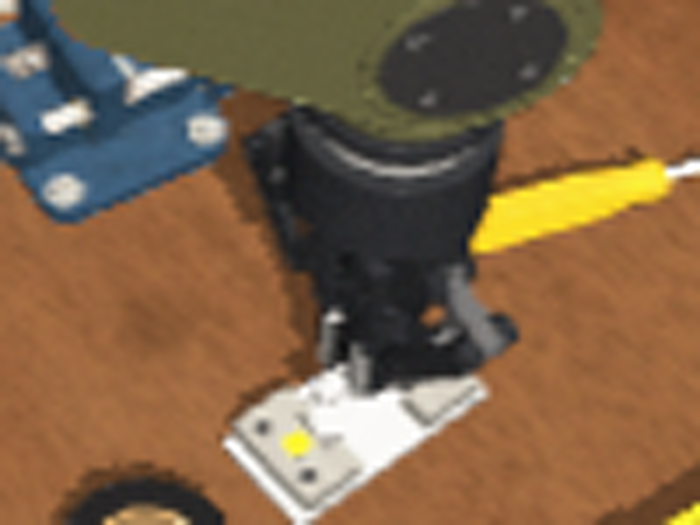

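step_arm --plan '[{"x": 0, "y": 0, "z": -0.013, "twist": 0, "claw": -1}, {"x": 0, "y": 0, "z": -0.024, "twist": 0, "claw": -1}, {"x": 0, "y": 0, "z": -0.027, "twist": 0, "claw": -1}, {"x": 0, "y": 0, "z": -0.029, "twist": 0, "claw": -1}, {"x": 0, "y": 0, "z": -0.031, "twist": 0, "claw": -1}, {"x": 0, "y": 0, "z": -0.033, "twist": 0, "claw": -1}, {"x": 0, "y": 0, "z": -0.034, "twist": 0, "claw": -1}, {"x": 0, "y": 0, "z": -0.034, "twist": 0, "claw": -1}, {"x": 0, "y": 0, "z": -0.034, "twist": 0, "claw": -1}]' --grip_force 20

```text
clock: 5.15
tool_pos: [0.4882, -0.1508, 0.1912]
orientation: [-3.142, 0.0, -3.071]
contact_force: [-0.2, -0.8, 0.2]
finger_gap: 0.0086
grasp_force: 30.5
```

step_arm --plan '[{"x": 0, "y": 0, "z": -0.001, "twist": 0, "claw": -1}, {"x": 0, "y": 0, "z": -0.002, "twist": 0, "claw": -1}, {"x": 0, "y": 0, "z": -0.003, "twist": 0, "claw": -1}, {"x": 0, "y": 0, "z": -0.004, "twist": 0, "claw": -1}, {"x": 0, "y": 0, "z": -0.004, "twist": 0, "claw": -1}]'

```text
clock: 5.65
tool_pos: [0.4881, -0.1508, 0.1886]
orientation: [3.142, -0.0, -3.071]
contact_force: [0.2, -0.2, 0.3]
finger_gap: 0.0084
grasp_force: 30.5
```

step_arm --plan '[{"x": 0, "y": 0, "z": -0.001, "twist": 0, "claw": -1}, {"x": 0, "y": 0, "z": -0.002, "twist": 0, "claw": -1}, {"x": 0, "y": 0, "z": -0.003, "twist": 0, "claw": -1}, {"x": 0, "y": 0, "z": -0.004, "twist": 0, "claw": -1}, {"x": 0, "y": 0, "z": -0.005, "twist": 0, "claw": -1}, {"x": 0, "y": 0, "z": -0.006, "twist": 0, "claw": -1}, {"x": 0, "y": 0, "z": -0.006, "twist": 0, "claw": -1}]'

```text
clock: 6.35
tool_pos: [0.4881, -0.1507, 0.185]
orientation: [3.142, -0.0, -3.071]
contact_force: [0.2, 0.0, 0.9]
finger_gap: 0.0082
grasp_force: 30.5
```

step_arm --plan '[{"x": 0, "y": 0, "z": 0, "twist": 0, "claw": -0.5}, {"x": 0, "y": 0, "z": 0, "twist": 0, "claw": -0.5}, {"x": 0, "y": 0, "z": 0, "twist": 0, "claw": -0.5}, {"x": 0, "y": 0, "z": 0, "twist": 0, "claw": -0.5}, {"x": 0, "y": 0, "z": 0, "twist": 0, "claw": -0.5}, {"x": 0, "y": 0, "z": 0, "twist": 0, "claw": -0.5}]'

```text
clock: 6.95
tool_pos: [0.4881, -0.1508, 0.1851]
orientation: [-3.142, 0.0, -3.071]
contact_force: [-0.5, 0.9, 0.7]
finger_gap: 0.0215
grasp_force: 0.0
```

Run:
```python
from m import *
s=env.observe();print(s["tool_pos"],s["finger_gap"])
c,R,t=cam("scene");save(c,"g4.png",(270,220,350,290),8)
```

```text
[ 0.48814573 -0.15075993  0.18514335] 0.02148903384928914
```

View pics/g4.png

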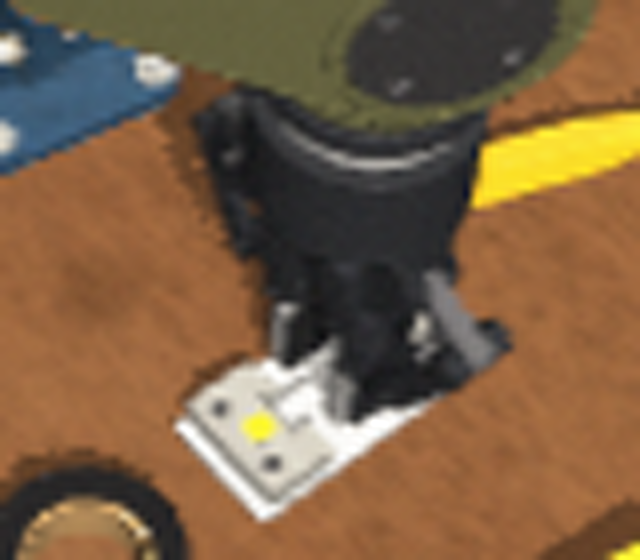

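The spacer end shows at crop (300,395), sunk into the slot, so it is a short one for the yellow bin. Regrasp and lift.

step_arm --plan '[{"x": 0, "y": 0, "z": -0.003, "twist": 0, "claw": -0.5}, {"x": 0, "y": 0, "z": -0.006, "twist": 0, "claw": -0.5}, {"x": 0, "y": 0, "z": -0.006, "twist": 0, "claw": -1}, {"x": 0, "y": 0, "z": -0.006, "twist": 0, "claw": -1}, {"x": 0, "y": 0, "z": -0.006, "twist": 0, "claw": -1}, {"x": 0, "y": 0, "z": -0.006, "twist": 0, "claw": -1}, {"x": 0, "y": 0, "z": 0.005, "twist": 0, "claw": -1}, {"x": 0, "y": 0, "z": 0.03, "twist": 0, "claw": -1}, {"x": 0, "y": 0, "z": 0.09, "twist": 0, "claw": -1}, {"x": 0, "y": 0, "z": 0.15, "twist": 0, "claw": -1}, {"x": 0, "y": 0, "z": 0.15, "twist": 0, "claw": -1}]' --grip_force 30

```text
clock: 8.1
tool_pos: [0.4903, -0.1517, 0.2828]
orientation: [-3.136, 0.011, -3.071]
contact_force: [0.3, 0.4, 0.5]
finger_gap: 0.0084
grasp_force: 30.3
```

step_arm --plan '[{"x": 0.09, "y": -0.26, "z": 0, "twist": 0, "claw": -1}, {"x": 0.09, "y": -0.26, "z": 0, "twist": 0, "claw": -1}, {"x": 0.09, "y": -0.26, "z": 0, "twist": 0, "claw": -1}, {"x": 0.09, "y": -0.26, "z": 0, "twist": 0, "claw": -1}, {"x": 0.09, "y": -0.26, "z": -0.05, "twist": 0, "claw": -1}, {"x": 0.09, "y": -0.26, "z": -0.1, "twist": 0, "claw": -1}, {"x": 0.09, "y": -0.26, "z": -0.13, "twist": 0, "claw": -1}, {"x": 0.09, "y": -0.26, "z": -0.15, "twist": 0, "claw": -1}, {"x": 0.09, "y": -0.26, "z": -0.15, "twist": 0, "claw": -1}, {"x": 0.09, "y": -0.26, "z": -0.15, "twist": 0, "claw": -0.5}, {"x": 0.09, "y": -0.26, "z": -0.15, "twist": 0, "claw": -0.5}, {"x": 0.09, "y": -0.26, "z": -0.15, "twist": 0, "claw": -0.5}]'

```text
clock: 9.3
tool_pos: [0.5427, -0.3071, 0.1868]
orientation: [-3.14, 0.002, -3.071]
contact_force: [0.1, -0.4, 0.4]
finger_gap: 0.0214
grasp_force: 0.0
```

step_arm --plan '[{"x": 0, "y": 0, "z": 0, "twist": 0, "claw": -0.5}, {"x": 0, "y": 0, "z": 0.05, "twist": 0, "claw": -0.5}, {"x": 0, "y": 0, "z": 0.13, "twist": 0, "claw": -0.5}, {"x": 0, "y": 0, "z": 0.2, "twist": 0, "claw": -0.5}, {"x": 0, "y": 0, "z": 0.25, "twist": 0, "claw": -0.5}, {"x": 0, "y": 0, "z": 0.25, "twist": 0, "claw": -0.5}]'

```text
clock: 9.9
tool_pos: [0.5435, -0.3076, 0.3426]
orientation: [-3.134, 0.01, -3.071]
contact_force: [0.2, -0.1, 0.2]
finger_gap: 0.0215
grasp_force: 0.0
```

Run:
```python
from m import *
s=env.observe();print(s["tool_pos"],s["finger_gap"])
c,R,t=cam("scene")
for o in blob(c,(335,275,395,325),"w"): print("binned",o[0],o[1],*pose(c,R,t,o[3],.008))
for o in blob(c,(230,145,248,166),"w"): print("s1",o[0],*pose(c,R,t,o[3],.006))
```

```text
[ 0.54346622 -0.30764581  0.34263459] 0.02146469612552513
binned 51 [362.56862831 301.25490189] [ 0.541  -0.3072] -3.06 [0.0394 0.0096]
binned 18 [350.88888931 307.94444275] [ 0.5035 -0.3049] 1.516 [0.0398 0.0039]
```

Spacer 2 lies in the yellow bin at (0.541,-0.307), 39 mm long by the blob. Now the other one.

step_arm --plan '[{"x": 0.01, "y": 0.95, "z": 0, "twist": 0.413, "claw": -0.1}, {"x": 0.01, "y": 0.95, "z": 0, "twist": 0.413, "claw": -0.1}, {"x": 0.01, "y": 0.95, "z": 0, "twist": 0.413, "claw": -0.1}, {"x": 0.01, "y": 0.95, "z": 0, "twist": 0.413, "claw": -0.1}, {"x": 0.01, "y": 0.95, "z": 0, "twist": 0.413, "claw": -0.1}, {"x": 0.01, "y": 0.95, "z": 0, "twist": 0.413, "claw": -0.1}, {"x": 0.01, "y": 0.95, "z": 0, "twist": 0.413, "claw": -0.1}, {"x": 0.01, "y": 0.95, "z": 0, "twist": 0.413, "claw": -0.1}, {"x": 0.01, "y": 0.95, "z": 0, "twist": 0.413, "claw": -0.1}, {"x": 0.01, "y": 0.95, "z": 0, "twist": 0.413, "claw": -0.1}, {"x": 0.01, "y": 0.95, "z": 0, "twist": 0.413, "claw": -0.1}, {"x": 0.01, "y": 0.95, "z": 0, "twist": 0.413, "claw": -0.1}]'

```text
clock: 11.15
tool_pos: [0.547, 0.2668, 0.3331]
orientation: [3.139, -0.001, -1.77]
contact_force: [0.2, -0.6, 1.9]
finger_gap: 0.0383
grasp_force: 0.0
```

step_arm --plan '[{"x": 0, "y": 0.085, "z": 0, "twist": 0, "claw": -0.1}, {"x": 0, "y": 0.085, "z": -0.08, "twist": 0, "claw": -0.1}, {"x": 0, "y": 0.085, "z": -0.16, "twist": 0, "claw": -0.1}, {"x": 0, "y": 0.085, "z": -0.22, "twist": 0, "claw": -0.1}, {"x": 0, "y": 0.085, "z": -0.25, "twist": 0, "claw": -0.1}, {"x": 0, "y": 0.085, "z": -0.267, "twist": 0, "claw": -0.1}, {"x": 0, "y": 0.085, "z": -0.267, "twist": 0, "claw": -0.1}, {"x": 0, "y": 0.085, "z": -0.267, "twist": 0, "claw": -0.1}]'

```text
clock: 11.95
tool_pos: [0.549, 0.3144, 0.1763]
orientation: [-3.139, 0.002, -1.774]
contact_force: [0.1, -0.1, -0.4]
finger_gap: 0.0385
grasp_force: 0.0
```

Run:
```python
from m import *
s=env.observe();print(s["tool_pos"],s["orientation"],s["contact_force"])
c,R,t=cam("scene");save(c,"g5.png",(190,100,290,175),7)
```

```text
[0.549002   0.31444603 0.17632842] [-3.13939816e+00  1.59568661e-03 -1.77360777e+00] [ 0.10127687 -0.10592712 -0.4294843 ]
```

View pics/g5.png

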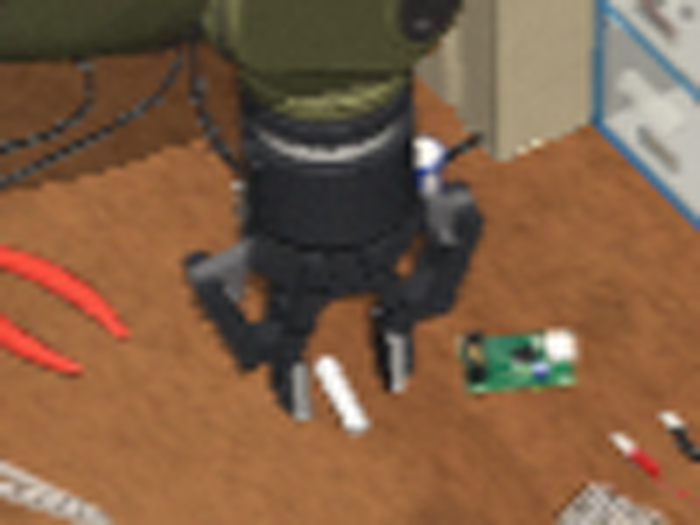

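The spacer at crop (343,395) lies between the fingers. Close and lift.

step_arm --plan '[{"x": 0, "y": 0, "z": 0, "twist": 0, "claw": -1}, {"x": 0, "y": 0, "z": 0, "twist": 0, "claw": -1}, {"x": 0, "y": 0, "z": 0, "twist": 0, "claw": -1}, {"x": 0, "y": 0, "z": 0, "twist": 0, "claw": -1}, {"x": 0, "y": 0, "z": 0, "twist": 0, "claw": -1}, {"x": 0, "y": 0, "z": 0.02, "twist": 0, "claw": -1}, {"x": 0, "y": 0, "z": 0.08, "twist": 0, "claw": -1}, {"x": 0, "y": 0, "z": 0.16, "twist": 0, "claw": -1}, {"x": 0, "y": 0, "z": 0.24, "twist": 0, "claw": -1}, {"x": 0, "y": 0, "z": 0.24, "twist": 0, "claw": -1}]'

```text
clock: 13.0
tool_pos: [0.5502, 0.3153, 0.3288]
orientation: [-3.129, 0.009, -1.773]
contact_force: [0.3, -0.5, 0.6]
finger_gap: 0.0085
grasp_force: 30.7
```

step_arm --plan '[{"x": -0.101, "y": -0.775, "z": 0, "twist": -0.413, "claw": -1}, {"x": -0.101, "y": -0.775, "z": 0, "twist": -0.413, "claw": -1}, {"x": -0.101, "y": -0.775, "z": 0, "twist": -0.413, "claw": -1}, {"x": -0.101, "y": -0.775, "z": 0, "twist": -0.413, "claw": -1}, {"x": -0.101, "y": -0.775, "z": 0, "twist": -0.413, "claw": -1}, {"x": -0.101, "y": -0.775, "z": 0, "twist": -0.413, "claw": -1}, {"x": -0.101, "y": -0.775, "z": 0, "twist": -0.413, "claw": -1}, {"x": -0.101, "y": -0.775, "z": 0, "twist": -0.413, "claw": -1}, {"x": -0.101, "y": -0.775, "z": 0, "twist": -0.413, "claw": -1}, {"x": -0.101, "y": -0.775, "z": 0, "twist": -0.413, "claw": -1}, {"x": -0.101, "y": -0.775, "z": 0, "twist": -0.413, "claw": -1}, {"x": -0.101, "y": -0.775, "z": 0, "twist": -0.413, "claw": -1}]'

```text
clock: 14.2
tool_pos: [0.4873, -0.1507, 0.3186]
orientation: [3.141, -0.0, -3.072]
contact_force: [0.3, 1.4, -0.3]
finger_gap: 0.0084
grasp_force: 30.7
```

step_arm --plan '[{"x": 0, "y": 0, "z": -0.06, "twist": 0, "claw": -1}, {"x": 0, "y": 0, "z": -0.12, "twist": 0, "claw": -1}, {"x": 0, "y": 0, "z": -0.17, "twist": 0, "claw": -1}, {"x": 0, "y": 0, "z": -0.195, "twist": 0, "claw": -1}, {"x": 0, "y": 0, "z": -0.2, "twist": 0, "claw": -1}, {"x": 0, "y": 0, "z": -0.2, "twist": 0, "claw": -1}, {"x": 0, "y": 0, "z": -0.2, "twist": 0, "claw": -1}]'

```text
clock: 14.9
tool_pos: [0.4886, -0.1508, 0.2007]
orientation: [-3.14, 0.003, -3.07]
contact_force: [-0.5, -0.4, 0.2]
finger_gap: 0.0082
grasp_force: 30.7
```

step_arm --plan '[{"x": 0, "y": 0, "z": -0.004, "twist": 0, "claw": -1}, {"x": 0, "y": 0, "z": -0.007, "twist": 0, "claw": -1}, {"x": 0, "y": 0, "z": -0.009, "twist": 0, "claw": -1}, {"x": 0, "y": 0, "z": -0.01, "twist": 0, "claw": -1}, {"x": 0, "y": 0, "z": -0.011, "twist": 0, "claw": -1}, {"x": 0, "y": 0, "z": -0.011, "twist": 0, "claw": -1}]'

```text
clock: 15.5
tool_pos: [0.4875, -0.1508, 0.1922]
orientation: [3.141, -0.0, -3.071]
contact_force: [0.2, 0.8, -1.1]
finger_gap: 0.0084
grasp_force: 30.7
```

step_arm --plan '[{"x": 0, "y": 0, "z": -0.001, "twist": 0, "claw": -1}, {"x": 0, "y": 0, "z": -0.001, "twist": 0, "claw": -1}]'

```text
clock: 15.7
tool_pos: [0.4875, -0.1508, 0.1916]
orientation: [3.142, -0.0, -3.071]
contact_force: [0.7, 0.2, -0.9]
finger_gap: 0.0082
grasp_force: 30.7
```

step_arm --plan '[{"x": 0, "y": 0, "z": -0.001, "twist": 0, "claw": -1}, {"x": 0, "y": 0, "z": -0.001, "twist": 0, "claw": -1}]'

```text
clock: 15.9
tool_pos: [0.4875, -0.1508, 0.191]
orientation: [3.142, -0.0, -3.071]
contact_force: [0.4, 0.4, -0.2]
finger_gap: 0.0081
grasp_force: 30.7
```

step_arm --plan '[{"x": 0, "y": 0, "z": -0.001, "twist": 0, "claw": -1}, {"x": 0, "y": 0, "z": -0.001, "twist": 0, "claw": -1}]'

```text
clock: 16.1
tool_pos: [0.4876, -0.1508, 0.1906]
orientation: [-3.142, 0.0, -3.071]
contact_force: [-1.0, 0.6, 0.1]
finger_gap: 0.0086
grasp_force: 30.8
```

step_arm --plan '[{"x": 0, "y": 0, "z": -0.001, "twist": 0, "claw": -1}, {"x": 0, "y": 0, "z": -0.001, "twist": 0, "claw": -1}]'

```text
clock: 16.3
tool_pos: [0.4877, -0.1508, 0.1902]
orientation: [-3.141, 0.001, -3.071]
contact_force: [0.8, 0.4, 1.6]
finger_gap: 0.0082
grasp_force: 30.9
```

step_arm --plan '[{"x": 0, "y": 0, "z": -0.001, "twist": 0, "claw": -1}, {"x": 0, "y": 0, "z": -0.001, "twist": 0, "claw": -1}]'

```text
clock: 16.5
tool_pos: [0.4879, -0.1509, 0.1898]
orientation: [-3.141, 0.001, -3.071]
contact_force: [0.8, 1.0, 2.6]
finger_gap: 0.0085
grasp_force: 31.1
```

Contact is building (2.6 N) with the axis about 13 mm over the floor, so it is stopped on the bevels. Release and let it rest.

step_arm --plan '[{"x": 0, "y": 0, "z": 0, "twist": 0, "claw": -0.5}, {"x": 0, "y": 0, "z": 0, "twist": 0, "claw": -0.5}, {"x": 0, "y": 0, "z": 0, "twist": 0, "claw": -0.5}, {"x": 0, "y": 0, "z": 0, "twist": 0, "claw": -0.5}, {"x": 0, "y": 0, "z": 0, "twist": 0, "claw": -0.5}, {"x": 0, "y": 0, "z": 0, "twist": 0, "claw": -0.5}]'

```text
clock: 17.1
tool_pos: [0.4875, -0.1507, 0.1892]
orientation: [3.142, -0.0, -3.071]
contact_force: [-1.0, 0.1, -0.0]
finger_gap: 0.0216
grasp_force: 0.0
```

Run:
```python
from m import *
c,R,t=cam("scene");save(c,"g6.png",(270,220,350,290),8)
```

```text
(no output)
```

View pics/g6.png

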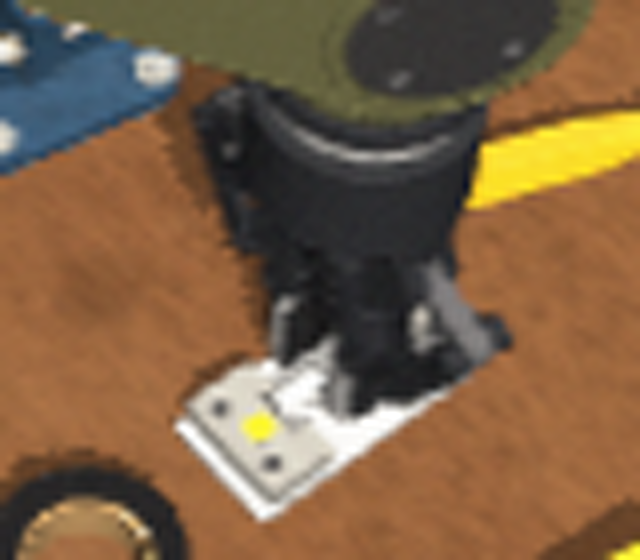

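The spacer's end is at crop (292,398), higher and over the land's edge, so it rests on the bevels: long. Regrasp and carry it to the blue bin.

step_arm --plan '[{"x": 0, "y": 0, "z": -0.001, "twist": 0, "claw": -0.5}, {"x": 0, "y": 0, "z": -0.001, "twist": 0, "claw": -1}, {"x": 0, "y": 0, "z": -0.001, "twist": 0, "claw": -1}, {"x": 0, "y": 0, "z": -0.001, "twist": 0, "claw": -1}, {"x": 0, "y": 0, "z": -0.001, "twist": 0, "claw": -1}, {"x": 0, "y": 0, "z": 0.006, "twist": 0, "claw": -1}, {"x": 0, "y": 0, "z": 0.03, "twist": 0, "claw": -1}, {"x": 0, "y": 0, "z": 0.09, "twist": 0, "claw": -1}, {"x": 0, "y": 0, "z": 0.14, "twist": 0, "claw": -1}, {"x": 0, "y": 0, "z": 0.14, "twist": 0, "claw": -1}]'

```text
clock: 18.15
tool_pos: [0.4895, -0.1516, 0.28]
orientation: [-3.136, 0.01, -3.071]
contact_force: [0.5, 0.0, -0.7]
finger_gap: 0.0085
grasp_force: 30.7
```

step_arm --plan '[{"x": -0.108, "y": -0.235, "z": 0, "twist": 0, "claw": -1}, {"x": -0.108, "y": -0.235, "z": 0, "twist": 0, "claw": -1}, {"x": -0.108, "y": -0.235, "z": 0, "twist": 0, "claw": -1}, {"x": -0.108, "y": -0.235, "z": 0, "twist": 0, "claw": -1}, {"x": -0.108, "y": -0.235, "z": -0.05, "twist": 0, "claw": -1}, {"x": -0.108, "y": -0.235, "z": -0.1, "twist": 0, "claw": -1}, {"x": -0.108, "y": -0.235, "z": -0.13, "twist": 0, "claw": -1}, {"x": -0.108, "y": -0.235, "z": -0.146, "twist": 0, "claw": -1}, {"x": -0.108, "y": -0.235, "z": -0.146, "twist": 0, "claw": -1}, {"x": -0.108, "y": -0.235, "z": -0.146, "twist": 0, "claw": -0.5}, {"x": -0.108, "y": -0.235, "z": -0.146, "twist": 0, "claw": -0.5}, {"x": -0.108, "y": -0.235, "z": -0.146, "twist": 0, "claw": -0.5}]'

```text
clock: 19.35
tool_pos: [0.4233, -0.2921, 0.1871]
orientation: [-3.14, 0.002, -3.071]
contact_force: [0.4, -0.5, -0.5]
finger_gap: 0.0215
grasp_force: 0.0
```

step_arm --plan '[{"x": 0, "y": 0, "z": 0, "twist": 0, "claw": -0.5}, {"x": 0, "y": 0, "z": 0.05, "twist": 0, "claw": -0.5}, {"x": 0, "y": 0, "z": 0.13, "twist": 0, "claw": -0.5}, {"x": 0, "y": 0, "z": 0.2, "twist": 0, "claw": -0.5}, {"x": 0, "y": 0, "z": 0.25, "twist": 0, "claw": -0.5}, {"x": 0, "y": 0, "z": 0.25, "twist": 0, "claw": -0.5}, {"x": 0, "y": 0, "z": 0.25, "twist": 0, "claw": -0.5}, {"x": 0, "y": 0, "z": 0.25, "twist": 0, "claw": -0.5}]'

```text
clock: 20.15
tool_pos: [0.4223, -0.2914, 0.3342]
orientation: [3.14, -0.002, -3.071]
contact_force: [0.3, 0.1, 0.2]
finger_gap: 0.0214
grasp_force: 0.0
```

Run:
```python
from m import *
s=env.observe();print(s["tool_pos"],s["finger_gap"])
c,R,t=cam("scene");save(c,"g7.png",(250,220,420,347),4)
for o in blob(c,(290,275,395,345),"w"): print(o[0],o[1],*pose(c,R,t,o[3],.008))
```

```text
[ 0.42229927 -0.2914062   0.33417885] 0.021426743249148943
132 [303.97727299 278.0454545 ] [ 0.4556 -0.1671] 2.639 [0.0489 0.0262]
69 [323.14492798 320.36231995] [ 0.423  -0.2923] -3.063 [0.0455 0.0104]
51 [362.5686264  301.25490189] [ 0.541  -0.3072] -3.06 [0.0394 0.0096]
33 [351.09090805 284.57575798] [ 0.5477 -0.2527] 1.386 [0.0353 0.0077]
29 [311.17241287 329.44827652] [ 0.3831 -0.2949] 1.634 [0.0423 0.0049]
20 [350.65000153 307.65000153] [ 0.5035 -0.3039] 1.532 [0.0401 0.0044]
```

View pics/g7.png

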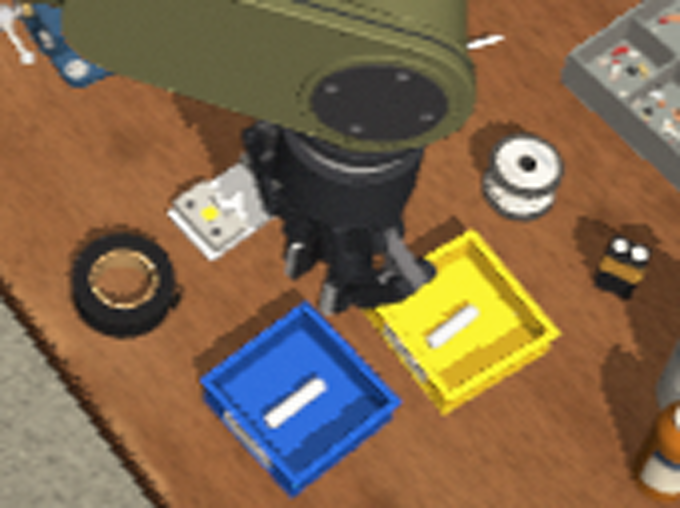

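The short spacer (39 mm by the blob) is in the yellow bin at crop (452,325). The long one (45 mm) is in the blue bin at (295,402), and the gripper is clear.

```bash
python3 -c "
from cell import env
print(env.hand_in())"
```

```text
the job is handed in; nothing more can be done
None
```

The job is handed in: I tried both spacers in the gauge and the last picture shows the short one lying in the yellow bin and the long one in the blue bin, though the hand-in gave back no verdict.

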